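# Check a rotary table with the ball dish

### The arm

A 6-joint arm with a two-finger parallel gripper is mounted at the origin on a cart in front of the work surface, level with it; the furniture and walls round the work are solid. World frame = base frame: x ahead of the robot, y to its left, z up, the work surface at z = 0. Lengths are in m, angles in rad, forces in N, time in s.
With the tool pointing down it reaches from about 0.3 to 0.775 m from the base axis. Payload 14.6 kg.
Tool frame: the origin (TCP) lies at the very end of the fingers, on their centre line; the grasp point (between the pads) lies 19 mm behind it; z points along the fingers, y is the direction in which the jaws open and shut (so a half turn about z gives the same grasp; the last joint's range is limited). The gripper opens to 94 mm and grips with 3 to 60 N. Pads are 16 mm wide; open, the fingers measure 119 mm over their backs; the gripper's body (75 mm by 177 mm) begins 78 mm behind the grasp point.
Start: joints at [1.181, 0.3, 1.521, -0, 1.321, -0.067], TCP at [0.174, 0.522, 0.177] pointing down, gripper open.
Joint ranges: [-3.03, 3.03], [-0.79, 2.21], [0.23, 2.52], [-1.04, 4.18], [0, 3.07], [-2.55, 2.55]. Speed limits (rad/s): [2.22, 2.22, 2.57, 3.14, 3.14, 3.14].

### API

Orientations are given as [roll, pitch, yaw] about the fixed x, y, z axes, in that order (R = Rz(yaw) Ry(pitch) Rx(roll)).
In Python, from station import status, camera, ctrl gives the robot as it stands. The module is installed in compiled form; this text tells all that it offers.
- The arm moves only by the shell command python3 -m jog 'ROWS' [FORCE]. ROWS is JSON, a list of rows, each a list of 7 numbers: the shift along the tool's x, y, z each as a share of 1000 mm, from -1 to 1, then the turn, a rotation vector about the tool's x, y, z each as a share of pi/2 rad, from -1 to 1, then the opening, from -1 (shut) to 1 (fully open), so that 0 is half open. A call has 1 to 20 rows; each row is the pose to reach, as a shift and turn from the pose measured when the call began, along the tool's axes at that moment; what a row does not reach only later rows make up. A row lasts 1/10 s, in which the tool goes at most 50 mm and 8.59 degrees, less where a joint would pass 70% of its speed; a pose out of reach is approached as far as the arm can. A call with a number of a shift or a turn outside -1 to 1 is refused whole. A call with a gripper value outside its range is refused whole. The fingers move at their own pace and stop on an object; FORCE is the grip in N (left out, the last holds). Time passes only in rows, so rows that repeat a pose let the fingers close. It gives the time, the measured TCP pose, the force and the opening at its end, in the units of the state.
- status.get_obs(): the state, without advancing time (a new reading comes with each control period).
- camera(name): name is "side" or "top" or "wrist"; returns a dict with "image" (400x640x3 uint8, red, green, blue), "fx", "fy", "cx", "cy" (pixels), "world_from_camera" (4x4, takes a point from camera to world coordinates). Camera axes: x right, y down, z forward; pixel columns grow to the right and rows downward; lengths in m; the calibration is good to about 2 mm. A picture is of the moment at which its call begins. There is no depth.
- ctrl.hand_in(): hands the job in, once; it reports no verdict.
The state is a dict: "time_s": time; "qpos": joint angles; "joint_vel": joint speeds; "tau": joint torques, N m; "ee_pos": TCP position; "eef_rot": TCP orientation; "force": force on the tool from outside, world axes, zero at the start; "moment": the same for the moment, N m; "grip_width": finger opening in m.
Only numpy, scipy, OpenCV 4.12 (cv2) and the standard library are available. Lean on these libraries where they do the work, as an engineer would, in place of code of your own. Each camera call takes 0.05 s, during which the arm holds its last target.

### The job

Check the rotary table with the ball dish: pick the dish up by its bridge handle, keep it level so that the steel ball stays inside the red ring all the time, and lower it over the table top's two locating pins until it sits flush. Then, with the handle, turn the dish and the sprung table top together a quarter turn counter-clockwise (seen from above), so that the yellow pointer comes to the red mark, and finish while still holding it there against the spring with the ball resting in the middle; leave the other things on the table where they are.

Things in the scene. Friction and masses are not known exactly. Their poses are not given: they have to be found in the camera images.
- dish_handle (a point): Centre of the black handle bar of the loose ball dish: 12 mm wide, 12 mm high, 90 mm free between its posts, running along the dish's x over its middle, 70 mm above the dish's underside. Pinch it from above across its 12 mm (along y). z up, x along the bar and the line of the two holes. Dish about 0.35 kg, centre of mass under the bar's middle.
- dish_foot (a point): Middle of the dish's underside, 70 mm below the bar's centre; same axes. The aluminium flange is 156 (x) by 62 (y) by 8 mm thick; its two through holes, diameter 10.8 mm, lie on x, 64 mm either side of this point. It fits the pins either way round (half turn).
- dish_floor (a point): Middle of the white funnel's floor, centre of the red ring (radius 20 mm), 10 mm above the dish's underside. Funnel 87 mm outer diameter, rim 21 mm above the underside; the floor rises 6 degrees inside the ring, 18 degrees outside.
- ball_center (a point): Centre of the loose dark steel ball, 24 mm in diameter, 56 g; at rest it lies in the middle of the dish, its centre 22 mm above the dish's underside and its top 34 mm above it. It rolls if the dish is tilted or jerked.
- pins_mid (a point): On the axis of the rotary table, on the flat upper face of its dark round top (diameter 160 mm, 36 mm above the work surface), midway between two steel locating pins. Turns with the top: x runs through the pins, 64 mm either side, diameter 8 mm, 16 mm high, upper 5 mm tapered; z up, the turning axis. A yellow pointer line lies on the +y edge.
- table_top (a joint): Angle of the rotary table's top, rad: 0 at rest (start), grows counter-clockwise seen from above; the red mark is at 1.571, hard stop at 2.0. A spring turns it back towards 0 with 0.04 N m per rad (about 0.06 N m at the quarter turn).
- table_base: Fixed grey base of the rotary table, origin under its middle, 192 mm across and 22 mm high, four bolt lugs reaching 115 mm from the axis; white ticks every 10 degrees and a red mark on its -x side, a quarter turn counter-clockwise from where the pointer starts.
- black_tape: Bystander: roll of black tape, 64 x 61 x 19 mm, lying flat, origin under its middle.
- corner_key: Bystander: white L-shaped corner key, 42 x 42 x 9 mm, origin under its middle.
- blue_marker: Bystander: dark blue felt marker, 17 x 132 x 17 mm lying along its y axis, origin under its middle.
- tape_measure: Bystander: yellow tape measure, 67 x 85 x 31 mm, origin under its middle.
- pine_block: Bystander: pine block, 47 x 125 x 37 mm, origin under its middle.

How it is judged:
On the way, in this order (a step that is already met when the one before it is completed fails the run):
1. the dish is lifted clear of the work surface and of the table, held by the fingers, the ball inside the ring (height (world z) of dish_foot above 0.053 m and contact force between the fingers and ball_dish above 1 N and horizontal distance between ball_center and dish_floor below 0.02 m), for 0.2 s.
2. the dish sits flush over both pins with the table top not yet turned, the ball inside the ring (horizontal distance between dish_foot and pins_mid below 0.004 m and z of dish_foot in the frame of pins_mid between -0.003 and 0.0025 m and angle between the x axis of dish_foot and the x axis of pins_mid, either way round below 0.08 rad and horizontal distance between ball_center and dish_floor below 0.02 m and value of joint table_top below 0.3 rad), for 0.2 s.
3. dish and table top have turned a quarter turn together (horizontal distance between dish_foot and pins_mid below 0.004 m and z of dish_foot in the frame of pins_mid between -0.003 and 0.0025 m and angle between the x axis of dish_foot and the x axis of pins_mid, either way round below 0.08 rad and horizontal distance between ball_center and dish_floor below 0.02 m and value of joint table_top between 1.45 and 1.69 rad), for 0.3 s.
At the end, for the whole second after the job is handed in: For the last second: fingers hold the dish (over 1 N); table top at 1.45 to 1.69 rad; dish on the pins (centre within 4 mm, face gap under 2.5 mm, in line within 0.08 rad), level within 0.04 rad; ball on the funnel floor within 12 mm of its middle (horizontal distance between dish_foot and pins_mid below 0.004 m and z of dish_foot in the frame of pins_mid between -0.003 and 0.0025 m and angle between the x axis of dish_foot and the x axis of pins_mid, either way round below 0.08 rad and value of joint table_top between 1.45 and 1.69 rad and horizontal distance between ball_center and dish_floor below 0.012 m and z of ball_center in the frame of dish_floor between 0.008 and 0.016 m and angle between dish_foot's own z axis and vertical below 0.04 rad and contact force between the fingers and ball_dish above 1 N); the arm keeps its last pose, push and grip.
It fails at once if the ball left the red ring (centre over 20 mm from the dish's middle) (not (horizontal distance between ball_center and dish_floor below 0.02 m)).
It fails at once if the dish was tilted by more than 0.15 rad (angle between dish_foot's own z axis and vertical above 0.15 rad).
It fails at once if a bystander was moved by more than 30 mm (distance of any of black_tape, corner_key, blue_marker, tape_measure, pine_block from where it was at the start of the episode above 0.03 m).
It also fails if it takes over 58 s, if anything falls off the work surface, if the arm or the gripper's body presses on something with over 40 N, if the wrist force passes 120 N, or if a joint passes its speed limit or range.

## Working session

There is one attempt and no reset: what is moved stays moved. The work goes in short steps, Python scripts to look and compute and a shell command to move; the robot and the scene stay as the last step left them, time stands still between calls to the robot, and variables do not carry over. Pictures are saved under pics/ and viewed, and the job is handed in when it is done.

```bash
mkdir -p pics; ls; python3 - <<'E'
from station import status,camera
import cv2
o=status.get_obs(); print(o)
for n in ["side","top","wrist"]:
    c=camera(n); cv2.imwrite(f"pics/{n}0.png",c["image"][:,:,::-1]); print(n,c["fx"],c["cx"],c["cy"],c["world_from_camera"])
E
```

```text
pics
{'time_s': 0.0, 'qpos': array([ 1.18142422e+00,  3.00454217e-01,  1.52160524e+00, -1.59449610e-05,
        1.32070937e+00, -6.66364498e-02]), 'joint_vel': array([-1.70816804e-03, -9.74348120e-04,  1.49557142e-04,  8.42967145e-04,
        8.14184284e-04, -7.20620870e-05]), 'tau': array([-1.68462971e-03, -5.31800365e+01, -3.52740633e+01,  7.07458332e-02,
        2.43849680e-02,  8.50221397e-06]), 'ee_pos': array([0.17434769, 0.52130864, 0.1763854 ]), 'eef_rot': array([-3.14041807e+00, -6.29077793e-05,  2.81886091e+00]), 'force': array([ 0.64455224, -0.02161231,  0.46366738]), 'moment': array([0.04432726, 0.01657853, 0.00207752]), 'grip_width': 0.09398072519468866}
side 442.14811344358645 322.081675614795 201.4971471993716 [[ 0.99047371 -0.04493104  0.13016543  0.45448724]
 [-0.13702983 -0.41488965  0.89949397 -1.10845726]
 [ 0.01358909 -0.90876168 -0.41709418  0.58090578]
 [ 0.          0.          0.          1.        ]]
top 455.9624430332039 312.3832478659958 188.39255172096486 [[ 0.01213884 -0.99514889  0.09762853  0.50943377]
 [-0.99983925 -0.01336827 -0.01194862 -0.01491037]
 [ 0.01319578 -0.09746779 -0.9951512   1.27462271]
 [ 0.          0.          0.          1.        ]]
wrist 278.14764923196293 318.6495590996721 197.24457210385194 [[ 0.31647059  0.91136649  0.26316817  0.09799351]
 [ 0.94860172 -0.30373579 -0.08887825  0.54882682]
 [-0.00106707  0.27776913 -0.96064727  0.38387201]
 [ 0.          0.          0.          1.        ]]
```

View pics/top0.png

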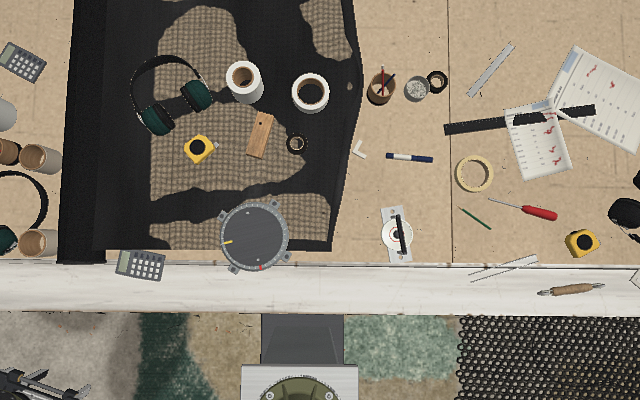

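View pics/side0.png

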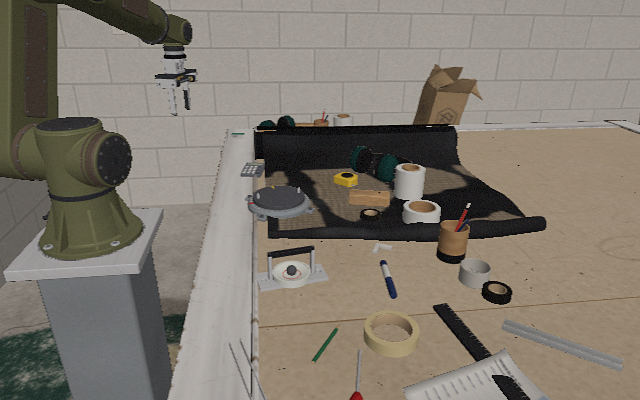

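View pics/wrist0.png

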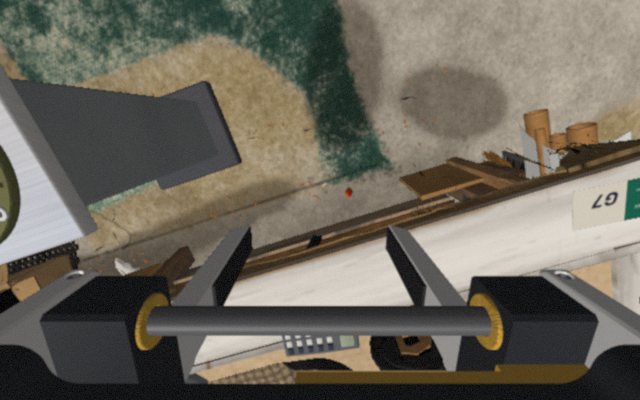

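```bash
cat > h.py <<'E'
import numpy as np, cv2
from station import status,camera
def ray(c,u,v):
    T=np.array(c["world_from_camera"]); d=T[:3,:3]@np.array([(u-c["cx"])/c["fx"],(v-c["cy"])/c["fy"],1]); return T[:3,3],d
def atz(c,u,v,z):
    o,d=ray(c,u,v); return o+d*(z-o[2])/d[2]
def tri(l):
    A=np.zeros((3,3));b=np.zeros(3)
    for c,u,v in l:
        o,d=ray(c,u,v); d=d/np.linalg.norm(d); P=np.eye(3)-np.outer(d,d); A+=P;b+=P@o
    p=np.linalg.solve(A,b); 
    res=[]
    for c,u,v in l:
        o,d=ray(c,u,v); d=d/np.linalg.norm(d); res.append(np.linalg.norm((np.eye(3)-np.outer(d,d))@(p-o)))
    return p,res
def proj(c,p):
    T=np.linalg.inv(np.array(c["world_from_camera"])); q=T[:3,:3]@np.array(p)+T[:3,3]
    return c["fx"]*q[0]/q[2]+c["cx"], c["fy"]*q[1]/q[2]+c["cy"]
def crop(c,u,v,w,h,s,name):
    im=c["image"][v:v+h,u:u+w,::-1]; cv2.imwrite("pics/"+name,cv2.resize(im,None,fx=s,fy=s,interpolation=cv2.INTER_CUBIC))
E
python3 - <<'E'
from h import *
c=camera("top"); crop(c,210,190,220,90,3.6 if 0 else 3,"topz.png")
crop(c,370,195,60,75,8,"topd.png"); crop(c,210,192,90,85,7,"topt.png")
s=camera("side"); crop(s,240,175,100,120,5,"sidez.png")
for p in [(0.4,0,0),(0.4,0.15,0.0)]: print(proj(c,p),proj(s,p))
print(atz(c,397,234,0), atz(c,254,237,0.036))
E
```

```text
(np.float64(300.39808829016556), np.float64(272.84925335009854)) (np.float64(245.3839143152179), np.float64(226.78116456638892))
(np.float64(245.9264318029996), np.float64(272.24171205252105)) (np.float64(246.30570863357175), np.float64(204.1594598130758))
[ 0.50986849 -0.26772927  0.        ] [0.49712086 0.12607779 0.036     ]
```

View pics/topd.png

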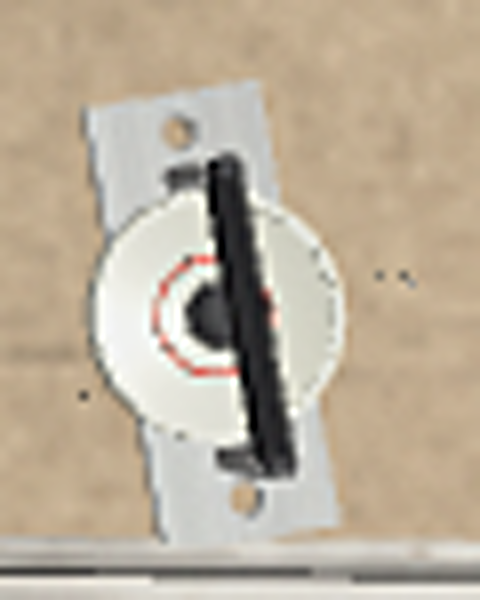

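View pics/topt.png

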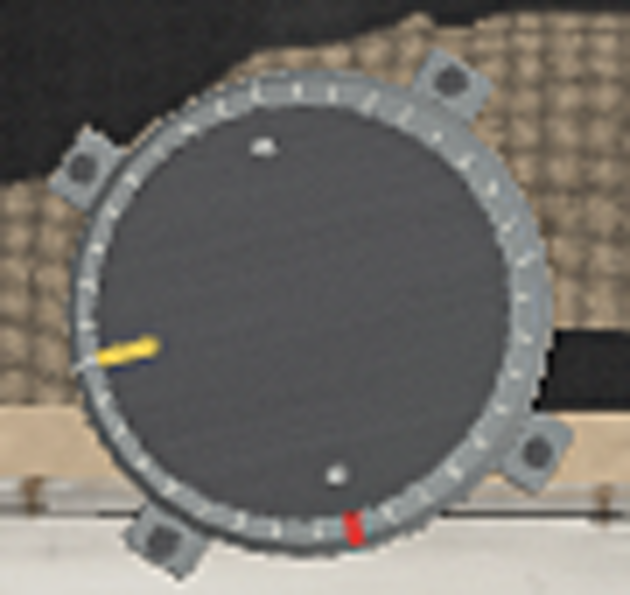

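View pics/sidez.png

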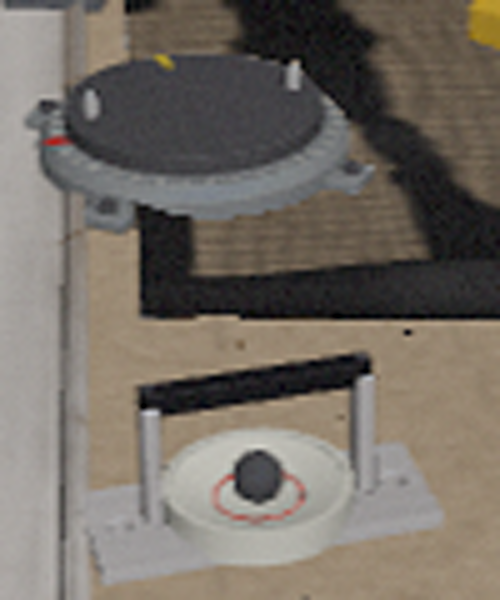

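```bash
python3 - <<'E'
from h import *
c=camera("top"); s=camera("side")
d=lambda u,v:(370-.44+u/8,195-.44+v/8)
t=lambda u,v:(210-.43+u/7,192-.43+v/7)
sd=lambda u,v:(240-.4+u/5,175-.4+v/5)
C=[atz(c,*d(*p),.008) for p in [(88,108),(260,82),(340,525),(165,543)]]
print("flange",np.mean(C,0)); print(C)
H=[atz(c,*d(*p),.008) for p in [(180,130),(247,498)]]; v=H[0]-H[1]
print("holes",np.mean(H,0),np.linalg.norm(v),np.arctan2(v[1],v[0]))
B=[tri([(c,*d(*a)),(s,*sd(*b))]) for a,b in [((223,170),(357,362)),((277,460),(150,396))]]
print("bar",B)
for z in (.052,):
  P=[atz(c,*t(*p),z) for p in [(263,145),(336,472)]];v=P[0]-P[1]
  print("pins",np.mean(P,0),np.linalg.norm(v),np.arctan2(v[1],v[0]))
P=[tri([(c,*t(*a)),(s,*sd(*b))]) for a,b in [((263,145),(293,63)),((336,472),(91,92))]]
print("pins",P)
# ball
print("ball",tri([(c,*d(215,316)),(s,*sd(258,476))]))
E
```

```text
flange [ 0.51062464 -0.26391037  0.008     ]
[array([ 0.58120976, -0.2206722 ,  0.008     ]), array([ 0.59105242, -0.28077444,  0.008     ]), array([ 0.43852775, -0.30733316,  0.008     ]), array([ 0.43170864, -0.24686167,  0.008     ])]
holes [ 0.5106672  -0.26400132  0.008     ] 0.12857404903547426 0.17610555925900592
bar [(array([ 0.55604947, -0.25441341,  0.07363363]), [np.float64(0.0015623859374896676), np.float64(0.0015623859374897693)]), (array([ 0.46225445, -0.27183698,  0.07291344]), [np.float64(0.0007362554241924768), np.float64(0.0007362554241925657)])]
pins [0.5011205  0.12879026 0.052     ] 0.12715932360667717 0.24472670698714744
pins [(array([0.56181189, 0.14423693, 0.05217626]), [np.float64(0.000987659970577338), np.float64(0.0009876599705771966)]), (array([0.43840591, 0.11343429, 0.05170251]), [np.float64(0.0010107538755165383), np.float64(0.0010107538755163863)])]
ball (array([ 0.50915726, -0.26189723,  0.02141483]), [np.float64(0.0005222626213943214), np.float64(0.0005222626213942014)])
```

```bash
cat >> h.py <<'E'
from scipy.spatial.transform import Rotation as Ro
def go(pos,yaw):
    o=status.get_obs(); R=Ro.from_euler('xyz',o["eef_rot"]); T=Ro.from_euler('xyz',[np.pi,0,yaw])
    s=R.inv().apply(np.array(pos)-o["ee_pos"]); r=(R.inv()*T).as_rotvec()/(np.pi/2)
    print("shift",s.round(4),"rot",r.round(4))
def st():
    o=status.get_obs(); print("t",round(o["time_s"],2),o["ee_pos"].round(4),o["eef_rot"].round(4),"F",o["force"].round(2),"M",o["moment"].round(2),"w",round(o["grip_width"],4))
E
python3 - <<'E'
from h import *
go((.30,.2,.2),1.5); go((.431,-.278,.16),0.18)
E
```

```text
shift [-0.221  -0.2651 -0.0231] rot [-1.000e-04  1.000e-04  8.395e-01]
shift [-0.4969 -0.6768  0.017 ] rot [-1.0000e-04  2.0000e-04  1.6799e+00]
```

```bash
python3 -m jog '[[-0.221,-0.265,-0.023,0,0,0.84,1],[-0.221,-0.265,-0.023,0,0,0.84,1],[-0.221,-0.265,-0.023,0,0,0.84,1],[-0.221,-0.265,-0.023,0,0,0.84,1],[-0.221,-0.265,-0.023,0,0,0.84,1],[-0.221,-0.265,-0.023,0,0,0.84,1],[-0.221,-0.265,-0.023,0,0,0.84,1],[-0.221,-0.265,-0.023,0,0,0.84,1],[-0.221,-0.265,-0.023,0,0,0.84,1],[-0.221,-0.265,-0.023,0,0,0.84,1]]' 20; python3 - <<'E'
from h import *
st(); go((.431,-.278,.16),0.18)
E
```

```text
time_s: 1.35
ee_pos: [0.3002, 0.1998, 0.2]
eef_rot: [3.141, 0.0, 1.496]
force: [-0.1, -0.0, -0.7]
grip_width: 0.0941
t 1.35 [0.3002 0.1998 0.2   ] [3.1413 0.     1.4964] F [-0.07 -0.02 -0.66] M [-0.03  0.07  0.02] w 0.0941
shift [-0.4668  0.166   0.0401] rot [ 2.000e-04 -1.000e-04  8.381e-01]
```

```bash
python3 -m jog '[[-0.467,0.166,0.04,0,0,0.838,1],[-0.467,0.166,0.04,0,0,0.838,1],[-0.467,0.166,0.04,0,0,0.838,1],[-0.467,0.166,0.04,0,0,0.838,1],[-0.467,0.166,0.04,0,0,0.838,1],[-0.467,0.166,0.04,0,0,0.838,1],[-0.467,0.166,0.04,0,0,0.838,1],[-0.467,0.166,0.04,0,0,0.838,1],[-0.467,0.166,0.04,0,0,0.838,1],[-0.467,0.166,0.04,0,0,0.838,1],[-0.467,0.166,0.04,0,0,0.838,1],[-0.467,0.166,0.04,0,0,0.838,1]]' 20; python3 - <<'E'
from h import *
st(); c=camera("wrist"); cv2.imwrite("pics/w1.png",c["image"][:,:,::-1])
E
```

```text
time_s: 2.55
ee_pos: [0.4309, -0.2782, 0.1593]
eef_rot: [-3.14, 0.001, 0.183]
force: [0.2, 0.8, -0.6]
grip_width: 0.0938
t 2.55 [ 0.4309 -0.2782  0.1593] [-3.1404e+00  8.0000e-04  1.8250e-01] F [ 0.16  0.84 -0.56] M [0.07 0.1  0.05] w 0.0938
```

View pics/w1.png

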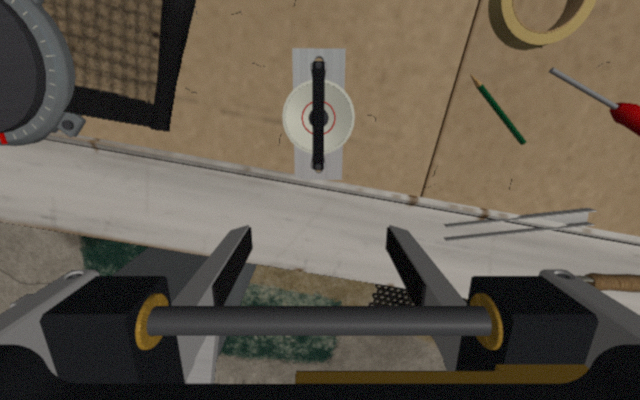

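```bash
python3 - <<'E'
from h import *
c=camera("wrist"); crop(c,270,35,100,160,3.7 if 0 else 4,"w1z.png")
np.save("w1.npy",c,allow_pickle=True)
E
```

```text
(no output)
```

View pics/w1z.png

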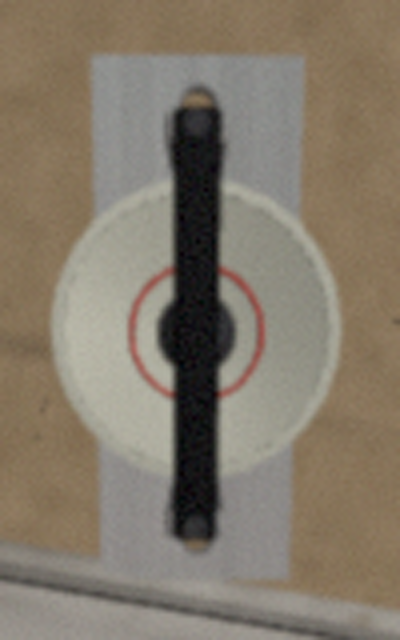

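```bash
python3 - <<'E'
from h import *
c=np.load("w1.npy",allow_pickle=True).item(); st()
d=lambda u,v:(270-.4+u/4,35-.4+v/4)
C=[atz(c,*d(*p),.008) for p in [(90,57),(304,55),(290,578),(100,574)]]
print("flange",np.mean(C,0)); v=C[0]+C[1]-C[2]-C[3]; print(np.linalg.norm(v)/2,np.arctan2(v[1],v[0]))
b=[atz(c,*d(*p),.076) for p in [(197,108),(195,541)]];v=b[0]-b[1]
print("bar",np.mean(b,0),np.linalg.norm(v),np.arctan2(v[1],v[0]))
print("ring",atz(c,*d(196,331),.012)); 
print("rim",atz(c,*d(196,327),.021)); 
E
```

```text
t 2.65 [ 0.4311 -0.2772  0.1602] [-3.1415e+00 -3.0000e-04  1.8310e-01] F [-0.53 -0.    0.24] M [-0.03  0.12  0.01] w 0.0939
flange [ 0.51004984 -0.26124279  0.008     ]
0.1545706171928501 0.17983433676974656
bar [ 0.50946297 -0.26141837  0.076     ] 0.10464580237659603 0.17888823714813354
ring [ 0.51042037 -0.26119478  0.012     ]
rim [ 0.51157488 -0.26098858  0.021     ]
```

```bash
python3 - <<'E'
from h import *
go((.5098,-.2616,.11),0.18)
E
```

```text
shift [ 0.0802 -0.001   0.0502] rot [-0.     -0.0002  0.002 ]
```

```bash
python3 -m jog '[[0.04,0,0.02,0,0,0.002,0.2],[0.08,-0.001,0.05,0,0,0.002,-0.35],[0.08,-0.001,0.05,0,0,0.002,-0.35],[0.08,-0.001,0.05,0,0,0.002,-0.35],[0.08,-0.001,0.05,0,0,0.002,-0.35],[0.08,-0.001,0.05,0,0,0.002,-0.35]]' 20; python3 - <<'E'
from h import *
st(); c=camera("wrist"); cv2.imwrite("pics/w2.png",c["image"][:,:,::-1]); np.save("w2.npy",c,allow_pickle=True); crop(c,250,130,140,150,4,"w2z.png")
s=camera("side"); crop(s,230,150,130,150,4,"s2z.png")
E
```

```text
time_s: 3.25
ee_pos: [0.5094, -0.2619, 0.1119]
eef_rot: [3.14, -0.002, 0.18]
force: [-0.3, -0.2, -0.2]
grip_width: 0.0495
t 3.25 [ 0.5094 -0.2619  0.1119] [ 3.1399e+00 -2.2000e-03  1.7990e-01] F [-0.32 -0.22 -0.21] M [-0.01  0.07 -0.04] w 0.0495
```

View pics/w2.png

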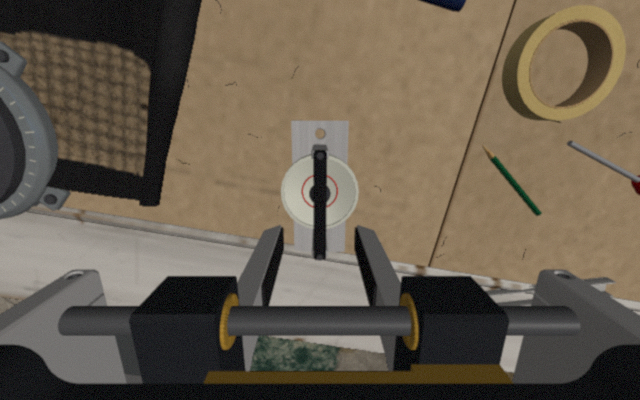

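View pics/s2z.png

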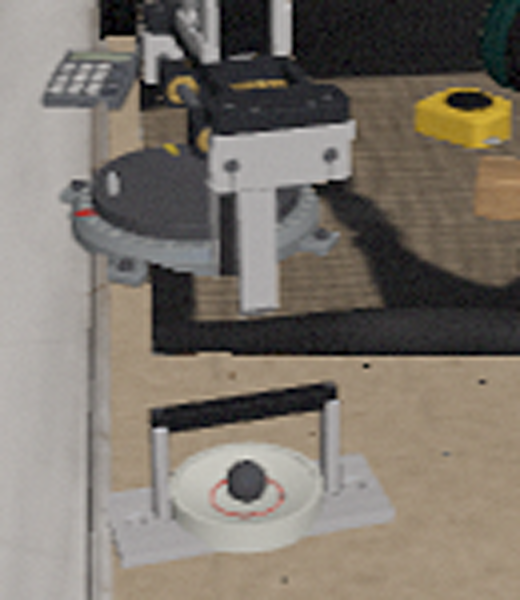

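```bash
python3 - <<'E'
from h import *
s=camera("side");c=camera("wrist"); o=status.get_obs()
R=Ro.from_euler('xyz',o["eef_rot"])
for y in(-.025,0,.025): print(proj(s,o["ee_pos"]+R.apply([0,y,0])),proj(c,o["ee_pos"]+R.apply([0,y,0])))
for z in (0,.034,.07,.076,.112): print(z,proj(s,(.5098,-.2616,z)),proj(c,(.5098,-.2616,z)))
E
```

```text
(np.float64(288.0938655350299), np.float64(229.91739237760234)) (np.float64(289.0015730821233), np.float64(223.43014202344213))
(np.float64(290.9062441290972), np.float64(235.1312704006122)) (np.float64(320.2853054255933), np.float64(223.4512552444482))
(np.float64(293.84717265526496), np.float64(240.58346757000297)) (np.float64(351.56642061346787), np.float64(223.47236669915014))
0 (np.float64(291.8455826842748), np.float64(277.6055967387672)) (np.float64(319.45008755713565), np.float64(188.56576329987723))
0.034 (np.float64(291.620420490012), np.float64(264.98628299299924)) (np.float64(319.5658286391429), np.float64(196.45637632783544))
0.07 (np.float64(291.3749254780874), np.float64(251.22740758036406)) (np.float64(319.7198948717527), np.float64(206.95979482985524))
0.076 (np.float64(291.33327790679255), np.float64(248.89325121526227)) (np.float64(319.74962411344274), np.float64(208.98657683087404))
0.112 (np.float64(291.0788539741644), np.float64(234.63395053302315)) (np.float64(319.9605461027737), np.float64(223.3661192373798))
```

View pics/w2z.png

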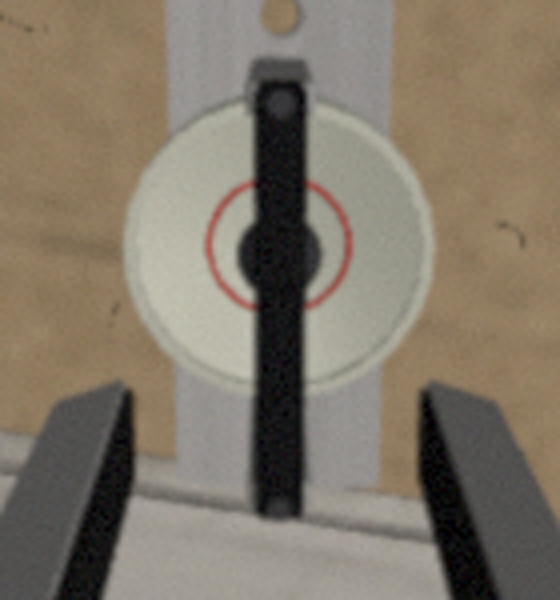

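```bash
python3 - <<'E'
from h import *
st()
s=camera("side"); crop(s,230,150,130,150,4,"s3z.png")
c=camera("wrist");crop(c,240,170,160,110,5,"w3z.png")
st()
E
```

```text
t 3.45 [ 0.5094 -0.2619  0.111 ] [ 3.1409e+00 -1.1000e-03  1.7950e-01] F [-0.52 -0.62  0.29] M [ 0.01  0.11 -0.03] w 0.0334
t 3.55 [ 0.5094 -0.2618  0.1106] [ 3.1413e+00 -7.0000e-04  1.7970e-01] F [ 0.37  0.94 -0.2 ] M [-0.03  0.1   0.01] w 0.0312
```

View pics/s3z.png

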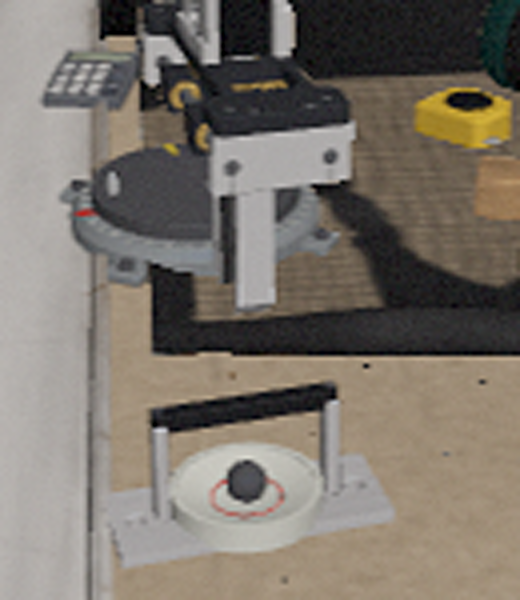

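View pics/w3z.png

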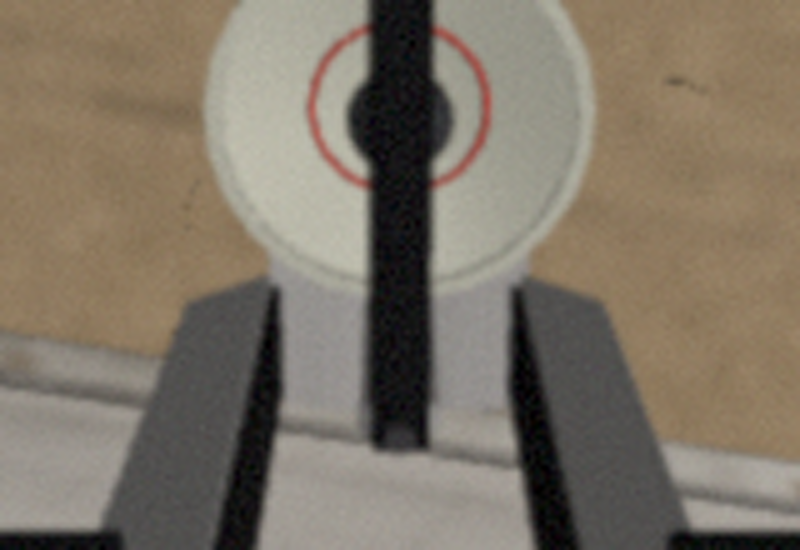

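```bash
python3 - <<'E'
from h import *
s=camera("side");c=camera("wrist");o=status.get_obs(); R=Ro.from_euler('xyz',o["eef_rot"])
W=lambda u,v:(240-.4+u/5,170-.4+v/5); S=lambda u,v:(230-.4+u/4,150-.4+v/4)
# front finger outer bottom corner (+x): side (275,300), wrist (600,303)
p,r=tri([(s,*S(275,301)),(c,*W(600,303))]); print(p,r,R.inv().apply(p-o["ee_pos"]))
for d in(0,.01,.02,.03,.04):
  print(d,[np.round(proj(c,o["ee_pos"]+R.apply([.008,y,-d])),1) for y in(-.0156,.0156,.0285)],np.round(proj(s,o["ee_pos"]+R.apply([.008,.0285,-d])),1))
print("obs",W(280,285),W(515,285),W(600,303),S(275,301))
E
```

```text
[ 0.52390162 -0.28524318  0.14757872] [np.float64(1.1064231257939999e-05), np.float64(1.1064231257695711e-05)] [ 0.01001264  0.02570454 -0.0372566 ]
0 [array([300.6, 214. ]), array([340.1, 214.1]), array([356.4, 214.1])] [297.9 241.1]
0.01 [array([299.8, 218.5]), array([341. , 218.5]), array([358.1, 218.5])] [297.9 236.9]
0.02 [array([298.9, 223.4]), array([342.1, 223.4]), array([360. , 223.4])] [297.9 232.8]
0.03 [array([297.9, 228.7]), array([343.3, 228.8]), array([362.1, 228.8])] [297.8 228.6]
0.04 [array([296.8, 234.7]), array([344.6, 234.7]), array([364.4, 234.7])] [297.8 224.4]
obs (295.6, 226.6) (342.6, 226.6) (359.6, 230.2) (298.35, 224.85)
```

```bash
python3 -m jog '[[0.0005,0,0.02,0,0,0,-0.4],[0.0005,0,0.04,0,0,0,-0.45],[0.0005,0,0.06,0,0,0,-0.5],[0.0005,0,0.06,0,0,0,-0.5],[0.0005,0,0.06,0,0,0,-0.5]]' 20; python3 - <<'E'
from h import *
st(); c=camera("wrist"); crop(c,240,170,160,110,5,"w4z.png")
s=camera("side"); crop(s,230,150,130,150,4,"s4z.png"); st()
E
```

```text
time_s: 4.15
ee_pos: [0.5101, -0.2617, 0.0508]
eef_rot: [-3.142, -0.0, 0.18]
force: [0.7, 0.3, 0.3]
grip_width: 0.0235
t 4.15 [ 0.5101 -0.2617  0.0508] [-3.1416e+00 -3.0000e-04  1.7980e-01] F [0.68 0.27 0.27] M [-0.03  0.15 -0.  ] w 0.0235
t 4.25 [ 0.5105 -0.262   0.0515] [ 3.1405e+00 -1.6000e-03  1.7980e-01] F [-0.28  0.53  0.01] M [-0.03  0.14 -0.  ] w 0.0234
```

View pics/s4z.png

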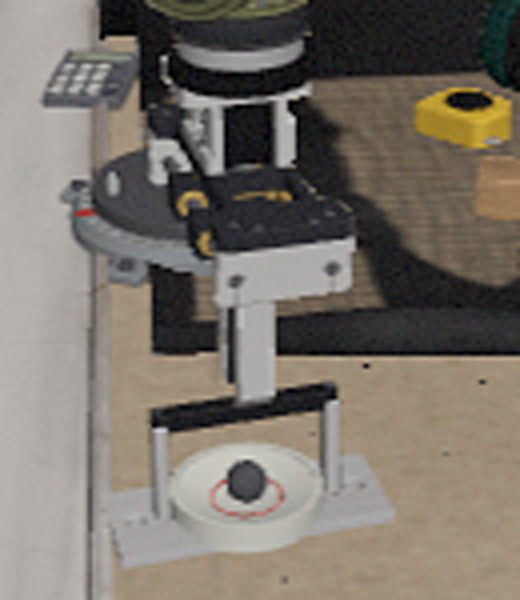

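View pics/w4z.png

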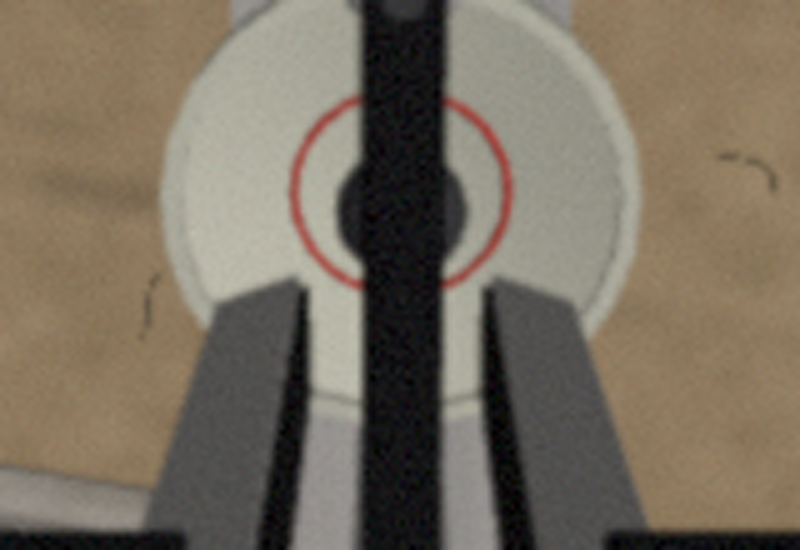

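```bash
python3 -m jog '[[0,0.001,0,0,0,0,-0.6],[0,0.001,0,0,0,0,-0.7],[0,0.001,0,0,0,0,-0.75],[0,0.001,0,0,0,0,-0.85],[0,0.001,0,0,0,0,-0.85],[0,0.001,0,0,0,0,-0.85]]' 5; python3 - <<'E'
from h import *
st(); s=camera("side"); crop(s,230,150,130,150,4,"s5z.png"); st()
E
```

```text
time_s: 4.85
ee_pos: [0.5107, -0.2629, 0.0515]
eef_rot: [3.141, -0.002, 0.18]
force: [0.0, 0.4, -0.6]
grip_width: 0.0068
t 4.85 [ 0.5107 -0.2629  0.0515] [ 3.1405e+00 -1.6000e-03  1.7970e-01] F [ 0.03  0.42 -0.6 ] M [-0.04  0.13  0.06] w 0.0068
t 4.9 [ 0.5107 -0.2629  0.0515] [ 3.1405e+00 -1.6000e-03  1.7990e-01] F [-0.   -0.83  0.33] M [-0.01  0.12 -0.03] w 0.0071
```

View pics/s5z.png

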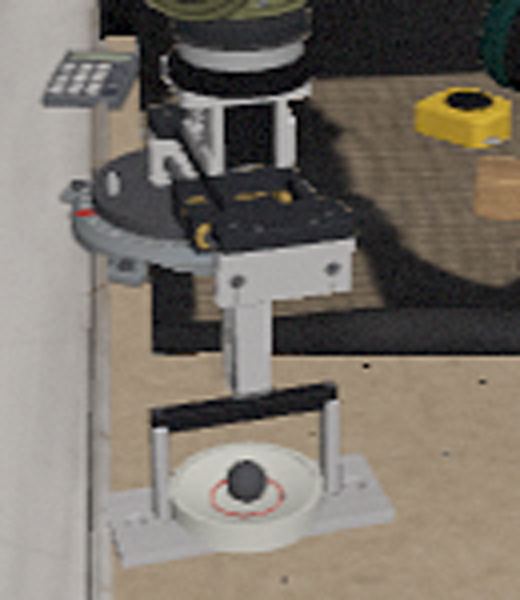

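```bash
python3 -m jog '[[-0.001,0,0,0,0,0,-0.4],[-0.001,0,0,0,0,0,-0.4],[-0.001,0,0,0,0,0,-0.4],[-0.001,0,0,0,0,0,-0.4],[-0.001,0,0.008,0,0,0,-0.4],[-0.001,0,0.02,0,0,0,-0.4],[-0.001,0,0.031,0,0,0,-0.4],[-0.001,0,0.031,0,0,0,-0.4]]' 20; python3 - <<'E'
from h import *
st(); c=camera("wrist"); crop(c,240,170,160,110,5,"w6z.png")
s=camera("side"); crop(s,230,150,130,150,4,"s6z.png"); st()
E
```

```text
time_s: 5.7
ee_pos: [0.5087, -0.2625, 0.0182]
eef_rot: [-3.14, 0.001, 0.18]
force: [-0.3, 0.3, 0.6]
grip_width: 0.0283
t 5.7 [ 0.5087 -0.2625  0.0182] [-3.1404e+00  1.1000e-03  1.7980e-01] F [-0.34  0.29  0.65] M [-0.03  0.18  0.01] w 0.0283
t 5.8 [ 0.5096 -0.2631  0.0201] [ 3.141e+00 -1.000e-03  1.798e-01] F [ 0.46 -0.59  0.24] M [-0.    0.15 -0.01] w 0.0285
```

View pics/s6z.png

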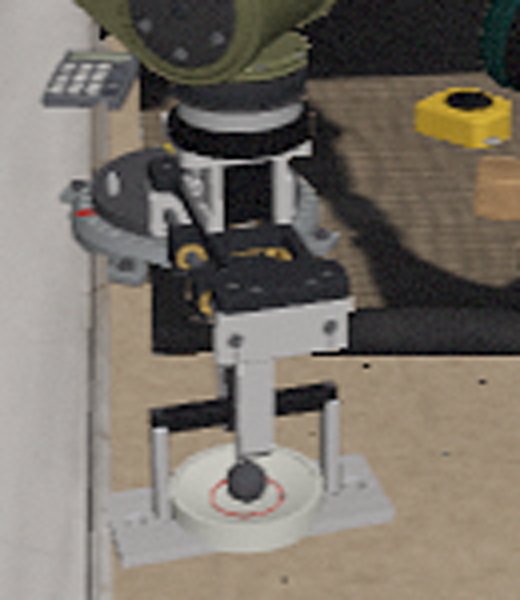

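View pics/w6z.png

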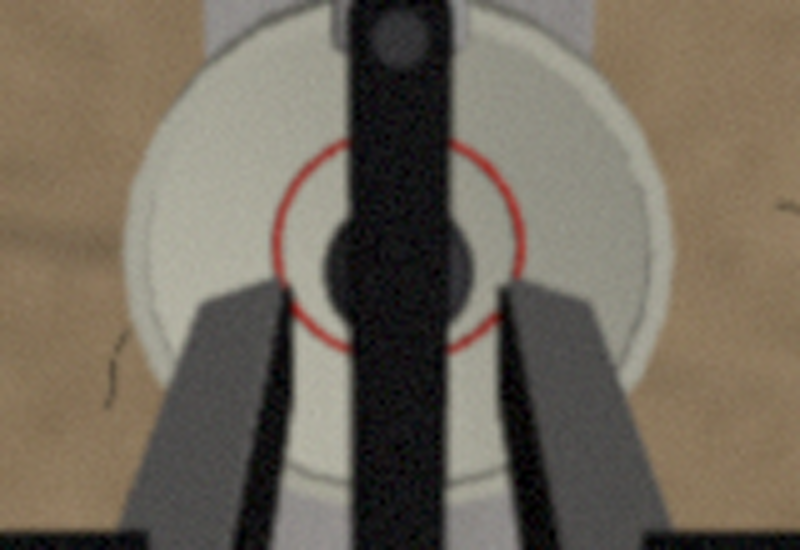

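```bash
python3 -m jog '[[0,0.0005,0,0,0,0,-0.45],[0,0.0005,0,0,0,0,-0.5],[0,0.0005,0,0,0,0,-0.55],[0,0.0005,0,0,0,0,-0.6],[0,0.0005,0,0,0,0,-0.64],[0,0.0005,0,0,0,0,-0.67],[0,0.0005,0,0,0,0,-0.7],[0,0.0005,0,0,0,0,-0.72],[0,0.0005,0,0,0,0,-0.74],[0,0.0005,0,0,0,0,-0.76],[0,0.0005,0,0,0,0,-0.8],[0,0.0005,0,0,0,0,-1],[0,0.0005,0,0,0,0,-1]]' 10; python3 -m jog '[[0,0,0,0,0,0,-1],[0,0,0,0,0,0,-1]]' 40; python3 - <<'E'
from h import *
st(); c=camera("wrist"); crop(c,240,130,160,150,5,"w7z.png")
E
```

```text
time_s: 7.1
ee_pos: [0.5097, -0.2634, 0.0202]
eef_rot: [3.141, -0.001, 0.18]
force: [-1.5, 3.9, 4.2]
grip_width: 0.0119
time_s: 7.3
ee_pos: [0.5097, -0.2633, 0.0201]
eef_rot: [3.141, -0.001, 0.18]
force: [-1.7, 4.2, 1.8]
grip_width: 0.0113
t 7.3 [ 0.5097 -0.2633  0.0201] [ 3.1415e+00 -8.0000e-04  1.7990e-01] F [-1.7   4.2   1.76] M [ 0.75  0.4  -0.03] w 0.0113
```

View pics/w7z.png

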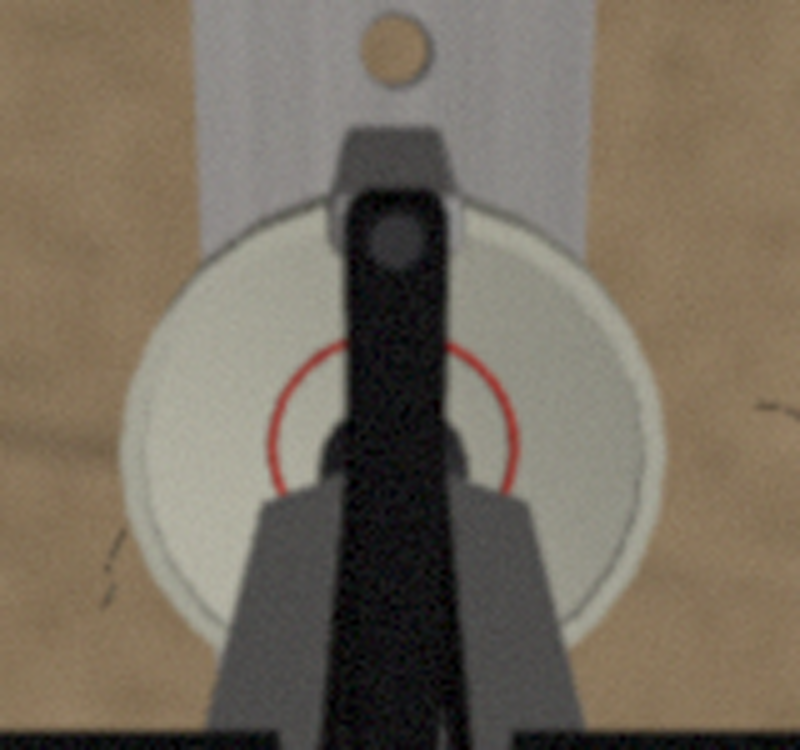

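```bash
python3 -m jog '[[0,0,-0.001,0,0,0,-1],[0,0,-0.003,0,0,0,-1],[0,0,-0.006,0,0,0,-1],[0,0,-0.01,0,0,0,-1],[0,0,-0.015,0,0,0,-1],[0,0,-0.021,0,0,0,-1],[0,0,-0.028,0,0,0,-1],[0,0,-0.035,0,0,0,-1],[0,0,-0.042,0,0,0,-1],[0,0,-0.049,0,0,0,-1],[0,0,-0.056,0,0,0,-1],[0,0,-0.063,0,0,0,-1],[0,0,-0.07,0,0,0,-1],[0,0,-0.077,0,0,0,-1],[0,0,-0.083,0,0,0,-1],[0,0,-0.088,0,0,0,-1],[0,0,-0.092,0,0,0,-1],[0,0,-0.094,0,0,0,-1],[0,0,-0.095,0,0,0,-1]]' 40; python3 - <<'E'
from h import *
st(); c=camera("wrist"); crop(c,240,110,160,170,4.5 if 0 else 4,"w8z.png"); np.save("w8.npy",c,allow_pickle=True)
s=camera("side"); crop(s,230,130,130,150,4,"s8z.png"); st()
E
```

```text
time_s: 9.25
ee_pos: [0.5096, -0.2633, 0.1152]
eef_rot: [3.141, -0.001, 0.18]
force: [-1.6, -0.3, -4.6]
grip_width: 0.0117
t 9.25 [ 0.5096 -0.2633  0.1152] [ 3.1415e+00 -9.0000e-04  1.7990e-01] F [-1.61 -0.27 -4.63] M [-0.04  0.14 -0.03] w 0.0117
t 9.35 [ 0.5095 -0.2633  0.1151] [ 3.1415e+00 -7.0000e-04  1.7980e-01] F [-0.1   0.36 -5.24] M [-0.06  0.21  0.02] w 0.0114
```

View pics/w8z.png

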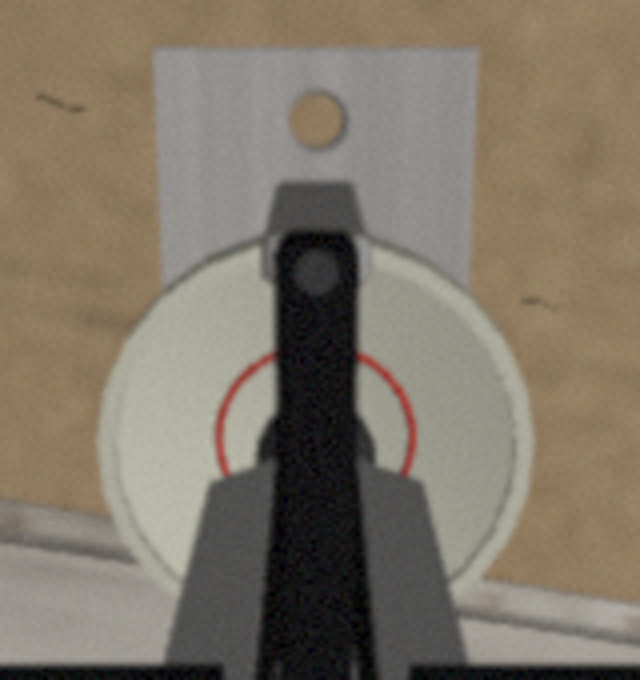

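View pics/s8z.png

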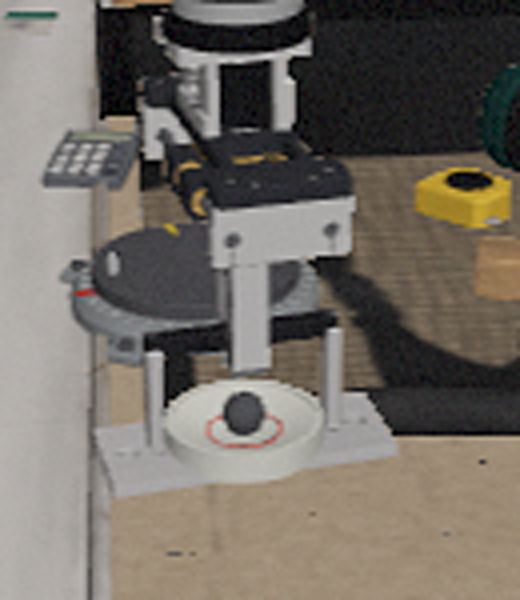

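```bash
python3 - <<'E'
from h import *
c=np.load("w8.npy",allow_pickle=True).item(); o=status.get_obs();R=Ro.from_euler('xyz',o["eef_rot"])
W=lambda u,v:(240-.4+u/4,110-.4+v/4)
e=lambda u,v,z:R.inv().apply(atz(c,*W(u,v),z)-o["ee_pos"]).round(4)
print("hole",e(318,121,.103),"corners",e(153,47,.103),e(478,47,.103),"ring",e(316,432,.107),"bar end",e(316,232,.171))
go((.461,-.078,.115),.2123);go((.413,.107,.115),.2447)
E
```

```text
hole [ 0.0647 -0.0011  0.0121] corners [ 0.0786 -0.0325  0.0121] [0.0786 0.0294 0.0122] ring [ 0.0021 -0.0014  0.0081] bar end [ 0.0551 -0.0014 -0.0559]
shift [-1.46e-02 -1.91e-01  1.00e-04] rot [ 0.0001 -0.0005 -0.0207]
shift [-0.0287 -0.3816  0.    ] rot [ 0.0001 -0.0005 -0.0413]
```

```bash
python3 -m jog '[[0,-0.0019,0,0,0,0,-1],[0,-0.0057,0,0,0,0,-1],[-0.001,-0.0114,0,0,0,-0.001,-1],[-0.0015,-0.019,0,0,0,-0.002,-1],[-0.002,-0.0285,0,0,0,-0.003,-1],[-0.003,-0.04,0,0,0,-0.004,-1],[-0.004,-0.0533,0,0,0,-0.0055,-1],[-0.005,-0.0685,0,0,0,-0.007,-1],[-0.0064,-0.0857,0,0,0,-0.009,-1],[-0.0079,-0.1048,0,0,0,-0.011,-1],[-0.0092,-0.1219,0,0,0,-0.013,-1],[-0.0103,-0.1372,0,0,0,-0.0145,-1],[-0.0113,-0.1505,0,0,0,-0.016,-1],[-0.0122,-0.1619,0,0,0,-0.017,-1],[-0.0129,-0.1715,0,0,0,-0.018,-1],[-0.0135,-0.1791,0,0,0,-0.019,-1],[-0.0139,-0.1848,0,0,0,-0.02,-1],[-0.0142,-0.1886,0,0,0,-0.0205,-1],[-0.0143,-0.1905,0,0,0,-0.0207,-1]]' 40; python3 - <<'E'
from h import *
st(); go((.413,.107,.115),.2447)
c=camera("wrist"); cv2.imwrite("pics/w9.png",c["image"][:,:,::-1])
E
```

```text
time_s: 11.25
ee_pos: [0.4614, -0.0783, 0.1151]
eef_rot: [3.141, -0.001, 0.212]
force: [0.3, 0.3, -5.2]
grip_width: 0.0116
t 11.25 [ 0.4614 -0.0783  0.1151] [ 3.1415e+00 -7.0000e-04  2.1240e-01] F [ 0.29  0.27 -5.2 ] M [-0.01  0.14 -0.02] w 0.0116
shift [-0.0082 -0.1913  0.    ] rot [ 0.0001 -0.0005 -0.0206]
```

View pics/w9.png

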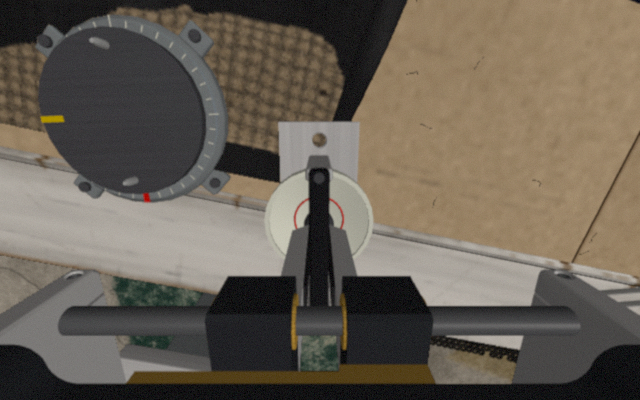

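```bash
python3 - <<'E'
from h import *
c=camera("wrist"); np.save("w9.npy",c,allow_pickle=True); crop(c,30,10,200,200,4 if 0 else 3,"w9z.png"); st()
E
```

```text
t 11.35 [ 0.4614 -0.0784  0.1151] [ 3.1415e+00 -7.0000e-04  2.1240e-01] F [ 0.24 -0.36 -5.14] M [-0.03  0.16  0.04] w 0.0114
```

View pics/w9z.png

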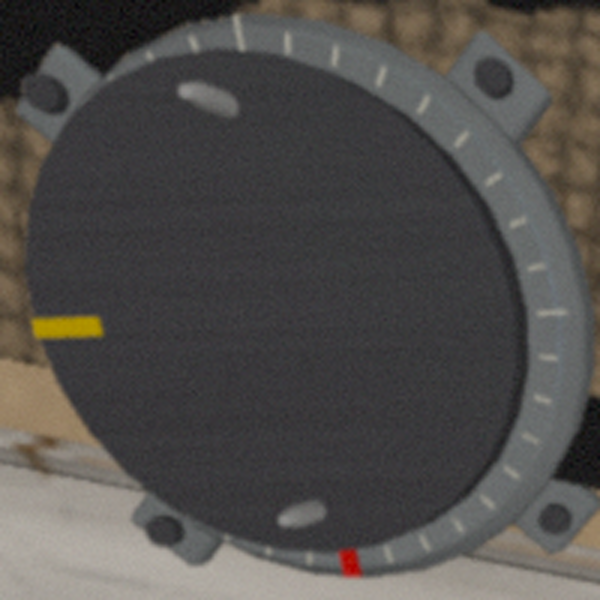

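```bash
python3 - <<'E'
from h import *
c=np.load("w9.npy",allow_pickle=True).item()
W=lambda u,v:(30-.33+u/3,10-.33+v/3)
for z,a,b in [(.036,(230,106),(317,511)),(.052,(187,92),(287,519))]:
  A=atz(c,*W(*a),z);B=atz(c,*W(*b),z);v=A-B; print(A,B,(A+B)/2,np.linalg.norm(v),np.arctan2(v[1],v[0]))
E
```

```text
[0.56199173 0.14606026 0.036     ] [0.43779608 0.11564226 0.036     ] [0.4998939  0.13085126 0.036     ] 0.12786638896066266 0.2401918369984024
[0.56191998 0.14678756 0.052     ] [0.43869307 0.1155162  0.052     ] [0.50030652 0.13115188 0.052     ] 0.12713287845907797 0.24852426064893302
```

```bash
python3 - <<'E'
from h import *
go((.466,.1208,.115),.2447)
E
```

```text
shift [ 4.650e-02 -1.938e-01  1.000e-04] rot [ 0.0001 -0.0005 -0.0206]
```

```bash
python3 -m jog '[[0.0005,-0.0019,0,0,0,0,-1],[0.0014,-0.0058,0,0,0,0,-1],[0.0028,-0.0116,0,0,0,-0.001,-1],[0.0047,-0.0194,0,0,0,-0.002,-1],[0.007,-0.029,0,0,0,-0.003,-1],[0.0098,-0.0407,0,0,0,-0.004,-1],[0.013,-0.0543,0,0,0,-0.0055,-1],[0.0167,-0.0698,0,0,0,-0.007,-1],[0.0209,-0.0872,0,0,0,-0.009,-1],[0.0256,-0.1066,0,0,0,-0.011,-1],[0.0298,-0.124,0,0,0,-0.013,-1],[0.0335,-0.1395,0,0,0,-0.0145,-1],[0.0367,-0.1531,0,0,0,-0.016,-1],[0.0395,-0.1647,0,0,0,-0.017,-1],[0.0419,-0.1744,0,0,0,-0.018,-1],[0.0437,-0.1822,0,0,0,-0.019,-1],[0.0451,-0.188,0,0,0,-0.02,-1],[0.046,-0.1919,0,0,0,-0.0205,-1],[0.0465,-0.1938,0,0,0,-0.0206,-1]]' 40; python3 - <<'E'
from h import *
st(); c=camera("wrist"); np.save("w10.npy",c,allow_pickle=True); cv2.imwrite("pics/w10.png",c["image"][:,:,::-1]); crop(c,240,60,160,160,5,"w10z.png")
t=camera("top"); crop(t,200,170,120,110,6,"t10z.png")
E
```

```text
time_s: 13.25
ee_pos: [0.466, 0.121, 0.115]
eef_rot: [3.141, -0.001, 0.245]
force: [0.3, -0.6, -4.1]
grip_width: 0.0117
t 13.25 [0.466 0.121 0.115] [ 3.1415e+00 -7.0000e-04  2.4470e-01] F [ 0.34 -0.6  -4.07] M [-0.    0.11  0.05] w 0.0117
```

View pics/w10z.png

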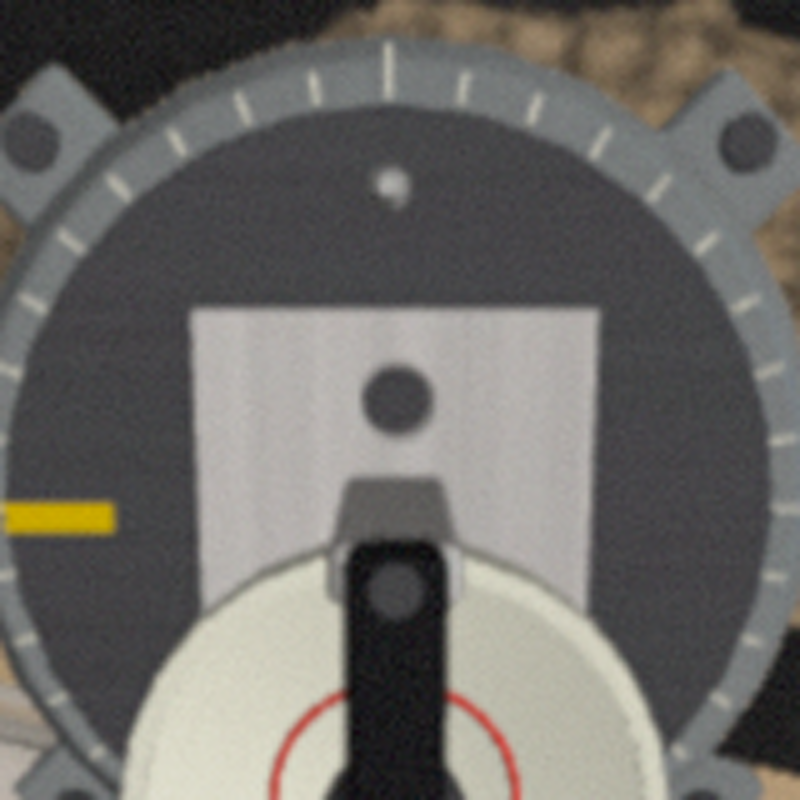

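View pics/t10z.png

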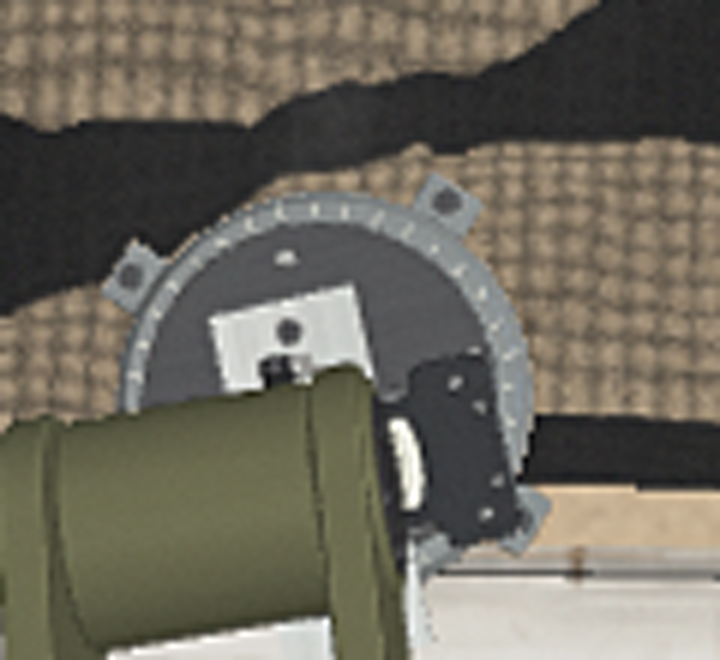

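```bash
python3 - <<'E'
from h import *
c=np.load("w10.npy",allow_pickle=True).item();o=status.get_obs();R=Ro.from_euler('xyz',o["eef_rot"])
W=lambda u,v:(240-.4+u/5,60-.4+v/5)
e=lambda u,v,z:(R.inv().apply(atz(c,*W(u,v),z)-o["ee_pos"])*1000).round(2)
print("hole",e(397,400,.1029),"pintop",e(391,182,.052),"pinbase",e(398,203,.036), "edge",e(190,308,.1029),e(600,310,.1029))
st()
E
```

```text
hole [65.04 -1.25 12.19] pintop [100.3   -2.33  63.11] pinbase [97.52 -1.02 79.11] edge [ 78.78 -32.8   12.19] [78.53 29.68 12.2 ]
t 13.35 [0.466  0.1208 0.115 ] [ 3.1414e+00 -7.0000e-04  2.4470e-01] F [-0.23 -0.4  -4.5 ] M [-0.03  0.11  0.02] w 0.0115
```

```bash
python3 - <<'E'
from h import *
c=np.load("w10.npy",allow_pickle=True).item(); crop(c,306,84,30,70,10 if 0 else 11,"w10zz.png")
o=status.get_obs();R=Ro.from_euler('xyz',o["eef_rot"])
for dx in(33,35,37):
  for dy in (0,-1):
    p=lambda z:proj(c,o["ee_pos"]+R.apply([.06504+dx/1000,-.00125+dy/1000,0])*[1,1,0]+[0,0,z-o["ee_pos"][2]])
    print(dx,dy,[tuple(np.round((np.array(p(z))-[306,84]+.45)*11,0)) for z in(.036,.052)])
E
```

```text
33 0 [(np.float64(147.0), np.float64(178.0)), (np.float64(148.0), np.float64(166.0))]
33 -1 [(np.float64(136.0), np.float64(177.0)), (np.float64(136.0), np.float64(166.0))]
35 0 [(np.float64(147.0), np.float64(154.0)), (np.float64(148.0), np.float64(141.0))]
35 -1 [(np.float64(136.0), np.float64(154.0)), (np.float64(136.0), np.float64(141.0))]
37 0 [(np.float64(147.0), np.float64(129.0)), (np.float64(148.0), np.float64(115.0))]
37 -1 [(np.float64(136.0), np.float64(129.0)), (np.float64(136.0), np.float64(115.0))]
```

View pics/w10zz.png

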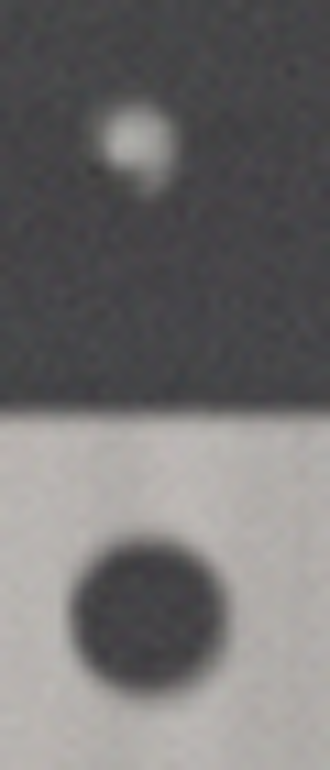

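```bash
python3 -m jog '[[0.001,0,0,0,0,0,-1],[0.003,0,0.001,0,0,0,-1],[0.006,0,0.003,0,0,0,-1],[0.01,-0.0002,0.006,0,0,0,-1],[0.0145,-0.0003,0.01,0,0,0,-1],[0.019,-0.0004,0.014,0,0,0,-1],[0.0235,-0.0005,0.018,0,0,0,-1],[0.0275,-0.0005,0.022,0,0,0,-1],[0.0307,-0.0005,0.0255,0,0,0,-1],[0.033,-0.0005,0.0285,0,0,0,-1],[0.0345,-0.0005,0.031,0,0,0,-1],[0.035,-0.0005,0.0325,0,0,0,-1],[0.035,-0.0005,0.033,0,0,0,-1],[0.035,-0.0005,0.033,0,0,0,-1]]' 40; python3 - <<'E'
from h import *
st(); c=camera("wrist"); np.save("w11.npy",c,allow_pickle=True); crop(c,280,90,80,110,7,"w11z.png")
s=camera("side"); crop(s,225,140,120,110,6,"s11z.png");st()
E
```

```text
time_s: 14.75
ee_pos: [0.4999, 0.1298, 0.0821]
eef_rot: [3.141, -0.001, 0.245]
force: [-0.2, 0.1, -3.7]
grip_width: 0.0115
t 14.75 [0.4999 0.1298 0.0821] [ 3.1414e+00 -7.0000e-04  2.4470e-01] F [-0.24  0.08 -3.72] M [-0.01  0.07  0.02] w 0.0115
t 14.85 [0.4999 0.1298 0.0822] [ 3.1414e+00 -9.0000e-04  2.4470e-01] F [-0.19 -0.06 -4.35] M [-0.02  0.16 -0.01] w 0.0117
```

View pics/w11z.png

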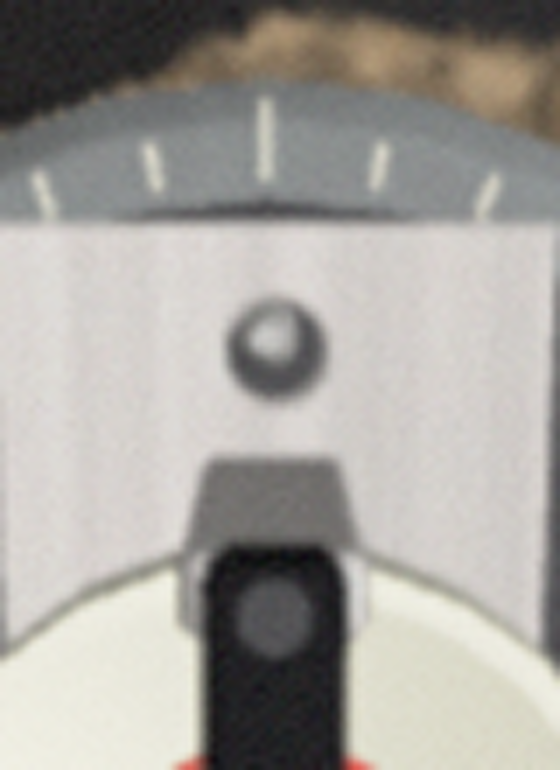

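View pics/s11z.png

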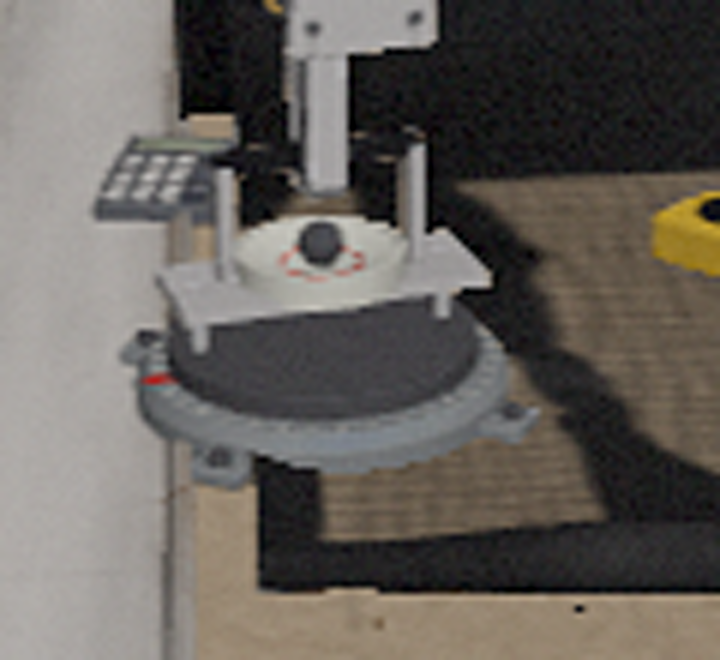

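```bash
python3 - <<'E'
from h import *
c=np.load("w11.npy",allow_pickle=True).item();o=status.get_obs();R=Ro.from_euler('xyz',o["eef_rot"])
W=lambda u,v:(280-.43+u/7,90-.43+v/7)
e=lambda u,v,z:(R.inv().apply(atz(c,*W(u,v),z)-o["ee_pos"])*1000).round(2)
print(e(277,347,.0699),e(277,347,.0619),e(275,336,.052))
E
```

```text
[65.27 -0.98 12.38] [64.65 -0.96 20.38] [65.19 -1.19 30.28]
```

```bash
python3 -m jog '[[0,0,0.001,0,0,0,-1],[0,0,0.003,0,0,0,-1],[0,0,0.005,0,0,0,-1],[0,0,0.007,0,0,0,-1],[0,0,0.009,0,0,0,-1],[0,0,0.011,0,0,0,-1],[0,0,0.013,0,0,0,-1],[0,0,0.015,0,0,0,-1],[0,0,0.016,0,0,0,-1],[0,0,0.016,0,0,0,-1]]' 40; python3 - <<'E'
from h import *
st(); c=camera("wrist"); crop(c,280,90,80,110,5,"w12z.png")
s=camera("side"); crop(s,225,140,120,110,6,"s12z.png");st()
E
```

```text
time_s: 15.85
ee_pos: [0.4999, 0.1298, 0.0661]
eef_rot: [3.141, -0.001, 0.245]
force: [-0.2, -0.2, -3.9]
grip_width: 0.0116
t 15.85 [0.4999 0.1298 0.0661] [ 3.1414e+00 -7.0000e-04  2.4470e-01] F [-0.15 -0.2  -3.88] M [ 0.03  0.08 -0.02] w 0.0116
t 15.95 [0.5    0.1298 0.0663] [ 3.1414e+00 -1.0000e-03  2.4470e-01] F [ 0.01  0.94 -4.07] M [ 0.    0.15 -0.04] w 0.0115
```

View pics/s12z.png

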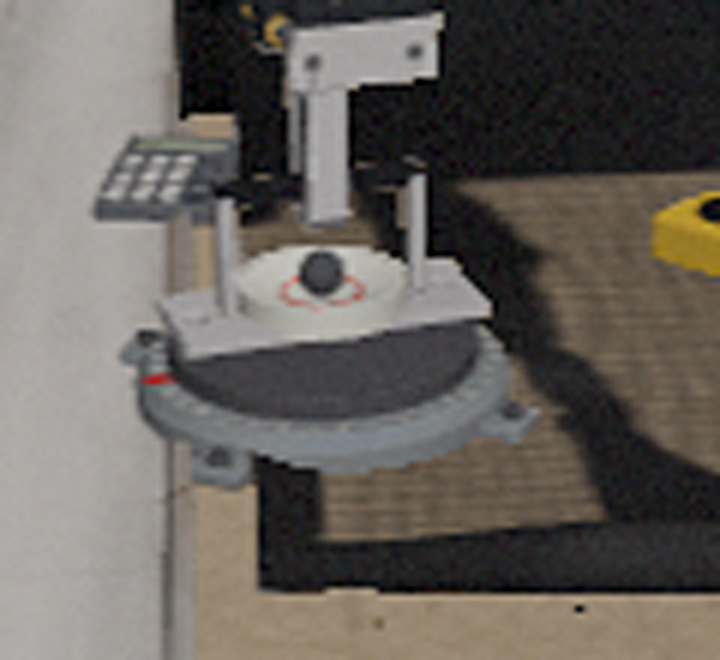

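View pics/w12z.png

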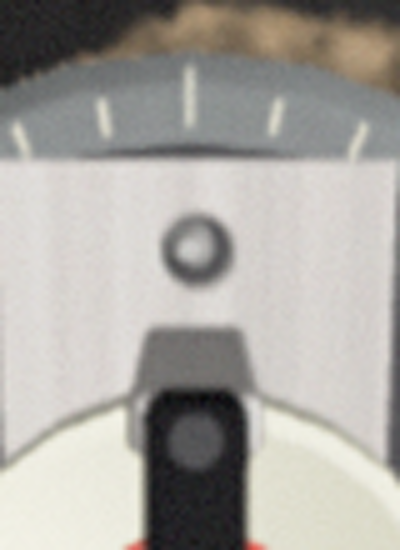

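Pins are entering both holes cleanly, no side force. Lowering the last 10 mm slowly.

```bash
python3 -m jog '[[0,0,0.001,0,0,0,-1],[0,0,0.0025,0,0,0,-1],[0,0,0.004,0,0,0,-1],[0,0,0.0055,0,0,0,-1],[0,0,0.007,0,0,0,-1],[0,0,0.008,0,0,0,-1],[0,0,0.009,0,0,0,-1],[0,0,0.0098,0,0,0,-1],[0,0,0.0104,0,0,0,-1],[0,0,0.0104,0,0,0,-1]]' 40; python3 - <<'E'
from h import *
st(); s=camera("side"); crop(s,225,140,120,110,6,"s13z.png");st()
E
```

```text
time_s: 16.95
ee_pos: [0.5, 0.1299, 0.056]
eef_rot: [3.141, -0.001, 0.245]
force: [-1.8, 0.2, -2.4]
grip_width: 0.0116
t 16.95 [0.5    0.1299 0.056 ] [ 3.1415e+00 -1.1000e-03  2.4470e-01] F [-1.77  0.17 -2.36] M [ 0.    0.39 -0.01] w 0.0116
t 17.0 [0.5    0.1298 0.056 ] [ 3.1414e+00 -1.1000e-03  2.4470e-01] F [-1.34  0.18 -1.48] M [0.02 0.34 0.01] w 0.0116
```

View pics/s13z.png

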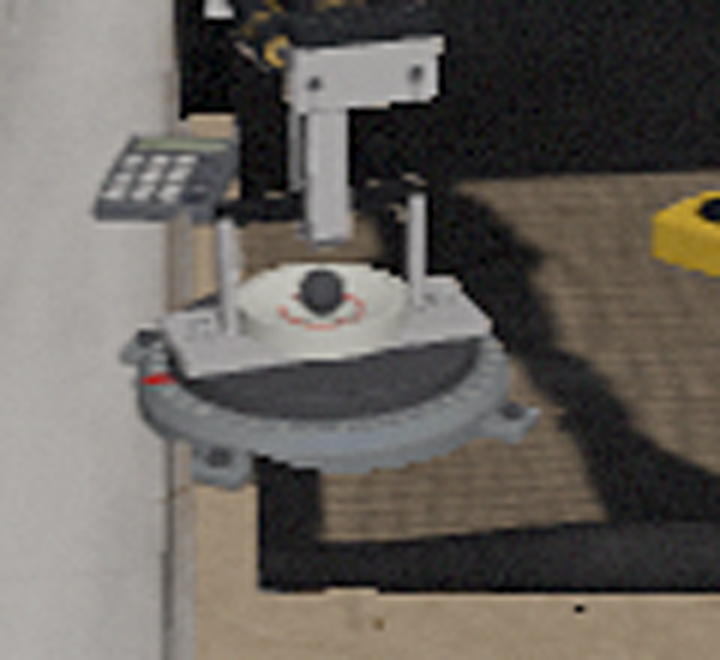

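```bash
python3 -m jog '[[0,0,0.0005,0,0,0,-1],[0,0,0.001,0,0,0,-1],[0,0,0.001,0,0,0,-1],[0,0,0.001,0,0,0,-1]]' 40; python3 - <<'E'
from h import *
st(); s=camera("side"); crop(s,225,140,120,110,6,"s14z.png");st()
E
```

```text
time_s: 17.4
ee_pos: [0.5001, 0.1299, 0.0559]
eef_rot: [3.141, -0.002, 0.245]
force: [-6.0, 0.1, 8.7]
grip_width: 0.011
t 17.4 [0.5001 0.1299 0.0559] [ 3.1415e+00 -1.7000e-03  2.4480e-01] F [-6.02  0.15  8.67] M [-0.07  1.42 -0.01] w 0.011
t 17.45 [0.5001 0.13   0.0559] [ 3.1415e+00 -1.6000e-03  2.4490e-01] F [-6.57  0.06  9.97] M [-0.02  1.34  0.03] w 0.0117
```

```bash
python3 -m jog '[[0,0,0.0002,0,0,-0.003,-1],[0,0,0.0002,0,0,-0.01,-1],[0,0,0.0002,0,0,-0.021,-1],[0,0,0.0002,0,0,-0.036,-1],[0,0,0.0002,0,0,-0.055,-1],[0,0,0.0002,0,0,-0.075,-1],[0,0,0.0002,0,0,-0.095,-1],[0,0,0.0002,0,0,-0.115,-1],[0,0,0.0002,0,0,-0.135,-1],[0,0,0.0002,0,0,-0.155,-1],[0,0,0.0002,0,0,-0.175,-1],[0,0,0.0002,0,0,-0.195,-1],[0,0,0.0002,0,0,-0.213,-1],[0,0,0.0002,0,0,-0.228,-1],[0,0,0.0002,0,0,-0.239,-1],[0,0,0.0002,0,0,-0.246,-1],[0,0,0.0002,0,0,-0.25,-1],[0,0,0.0002,0,0,-0.25,-1]]' 50; python3 - <<'E'
from h import *
st(); s=camera("side"); crop(s,225,140,120,110,6,"s15z.png");c=camera("wrist"); cv2.imwrite("pics/w15.png",c["image"][:,:,::-1]);st()
E
```

```text
time_s: 19.25
ee_pos: [0.5005, 0.1302, 0.056]
eef_rot: [3.141, -0.002, 0.638]
force: [2.2, 4.6, 5.0]
grip_width: 0.0116
t 19.25 [0.5005 0.1302 0.056 ] [ 3.1406e+00 -2.5000e-03  6.3780e-01] F [2.24 4.59 4.97] M [ 0.84 -0.05  0.01] w 0.0116
t 19.35 [0.5005 0.1302 0.056 ] [ 3.1406e+00 -2.5000e-03  6.3760e-01] F [1.71 5.2  4.6 ] M [ 0.8  -0.12  0.  ] w 0.0116
```

View pics/s15z.png

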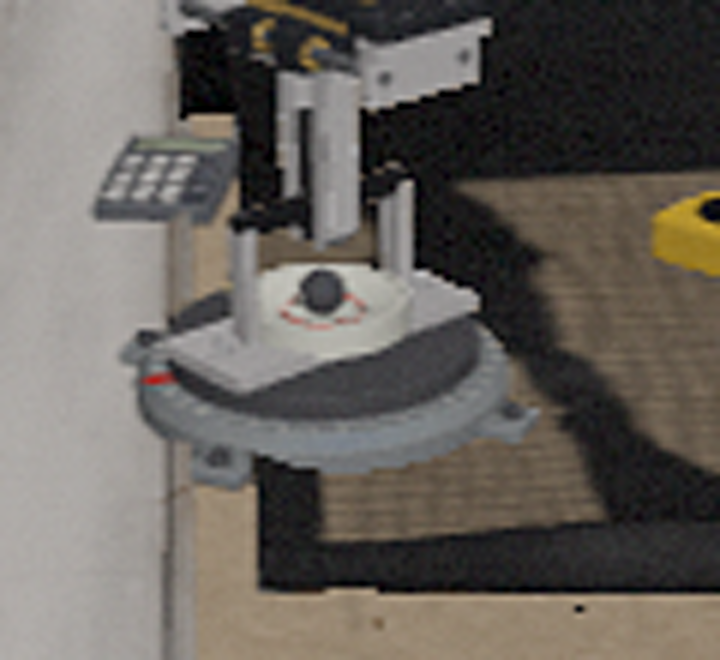

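View pics/w15.png

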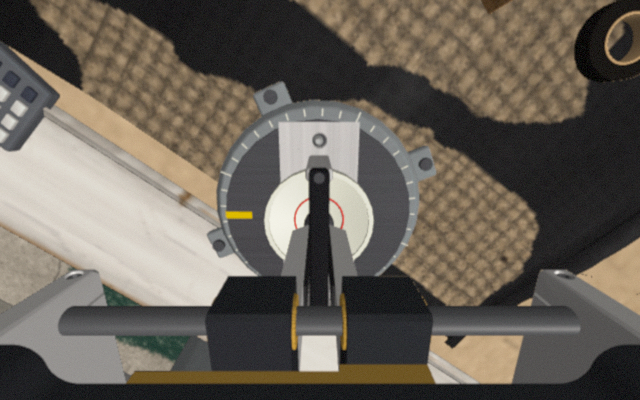

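```bash
python3 -m jog '[[0,0,0.0001,0,0,-0.003,-1],[0,0,0.0001,0,0,-0.01,-1],[0,0,0.0001,0,0,-0.021,-1],[0,0,0.0001,0,0,-0.036,-1],[0,0,0.0001,0,0,-0.056,-1],[0,0,0.0001,0,0,-0.08,-1],[0,0,0.0001,0,0,-0.106,-1],[0,0,0.0001,0,0,-0.132,-1],[0,0,0.0001,0,0,-0.158,-1],[0,0,0.0001,0,0,-0.184,-1],[0,0,0.0001,0,0,-0.21,-1],[0,0,0.0001,0,0,-0.236,-1],[0,0,0.0001,0,0,-0.262,-1],[0,0,0.0001,0,0,-0.288,-1],[0,0,0.0001,0,0,-0.312,-1],[0,0,0.0001,0,0,-0.333,-1],[0,0,0.0001,0,0,-0.35,-1],[0,0,0.0001,0,0,-0.362,-1],[0,0,0.0001,0,0,-0.37,-1],[0,0,0.0001,0,0,-0.375,-1]]' 50; python3 - <<'E'
from h import *
st(); s=camera("side"); crop(s,225,140,120,110,6,"s16z.png");c=camera("wrist"); cv2.imwrite("pics/w16.png",c["image"][:,:,::-1]);st()
E
```

```text
time_s: 21.35
ee_pos: [0.5007, 0.1305, 0.0559]
eef_rot: [3.139, -0.002, 1.227]
force: [1.9, 5.7, 3.6]
grip_width: 0.0117
t 21.35 [0.5007 0.1305 0.0559] [ 3.1390e+00 -2.2000e-03  1.2273e+00] F [1.94 5.73 3.58] M [ 0.97 -0.13 -0.06] w 0.0117
t 21.45 [0.5006 0.1304 0.0559] [ 3.1391e+00 -2.2000e-03  1.2271e+00] F [1.2  6.   3.03] M [ 0.95 -0.09 -0.02] w 0.0118
```

View pics/s16z.png

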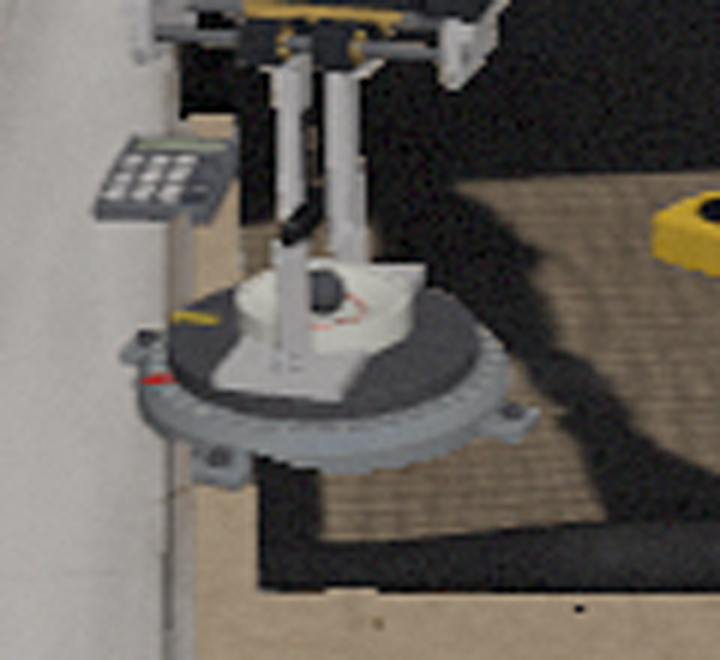

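View pics/w16.png

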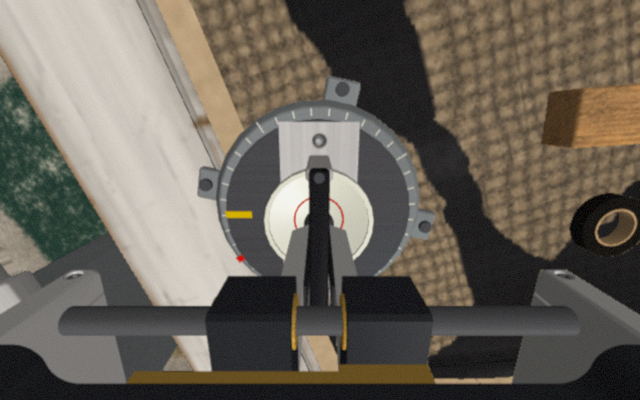

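```bash
python3 -m jog '[[0,0,0.0001,0,0,-0.003,-1],[0,0,0.0001,0,0,-0.01,-1],[0,0,0.0001,0,0,-0.021,-1],[0,0,0.0001,0,0,-0.036,-1],[0,0,0.0001,0,0,-0.056,-1],[0,0,0.0001,0,0,-0.08,-1],[0,0,0.0001,0,0,-0.106,-1],[0,0,0.0001,0,0,-0.132,-1],[0,0,0.0001,0,0,-0.158,-1],[0,0,0.0001,0,0,-0.184,-1],[0,0,0.0001,0,0,-0.21,-1],[0,0,0.0001,0,0,-0.236,-1],[0,0,0.0001,0,0,-0.262,-1],[0,0,0.0001,0,0,-0.288,-1],[0,0,0.0001,0,0,-0.312,-1],[0,0,0.0001,0,0,-0.333,-1],[0,0,0.0001,0,0,-0.352,-1],[0,0,0.0001,0,0,-0.367,-1],[0,0,0.0001,0,0,-0.377,-1],[0,0,0.0001,0,0,-0.382,-1]]' 50; python3 -m jog '[[0,0,0.0001,0,0,0,-1],[0,0,0.0001,0,0,0,-1],[0,0,0.0001,0,0,0,-1],[0,0,0.0001,0,0,0,-1]]' 50; python3 - <<'E'
from h import *
st(); s=camera("side"); crop(s,225,140,120,110,6,"s17z.png");c=camera("wrist"); np.save("w17.npy",c,allow_pickle=True);crop(c,200,85,240,200,3,"w17z.png");t=camera("top"); crop(t,200,180,110,100,7,"t17z.png");st()
E
```

```text
time_s: 23.45
ee_pos: [0.5007, 0.1308, 0.0559]
eef_rot: [3.138, -0.001, 1.828]
force: [0.3, 6.3, 4.3]
grip_width: 0.0116
time_s: 23.85
ee_pos: [0.5007, 0.1309, 0.056]
eef_rot: [3.138, -0.001, 1.828]
force: [-0.7, 4.0, 5.2]
grip_width: 0.0113
t 23.85 [0.5007 0.1309 0.056 ] [ 3.1377e+00 -1.0000e-03  1.8281e+00] F [-0.67  4.03  5.17] M [0.66 0.17 0.02] w 0.0113
t 24.0 [0.5008 0.1309 0.056 ] [ 3.1377e+00 -1.0000e-03  1.8281e+00] F [-0.08  3.85  5.24] M [ 0.65  0.1  -0.09] w 0.0111
```

View pics/s17z.png

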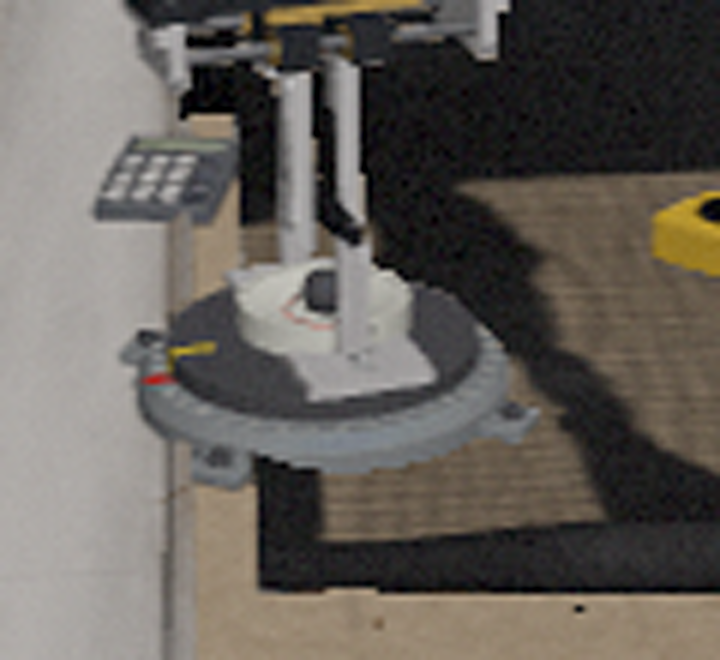

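View pics/w17z.png

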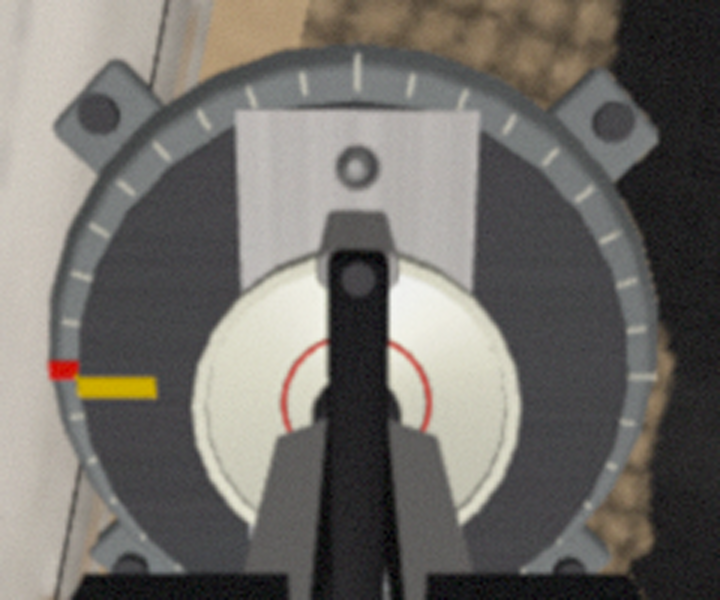

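View pics/t17z.png

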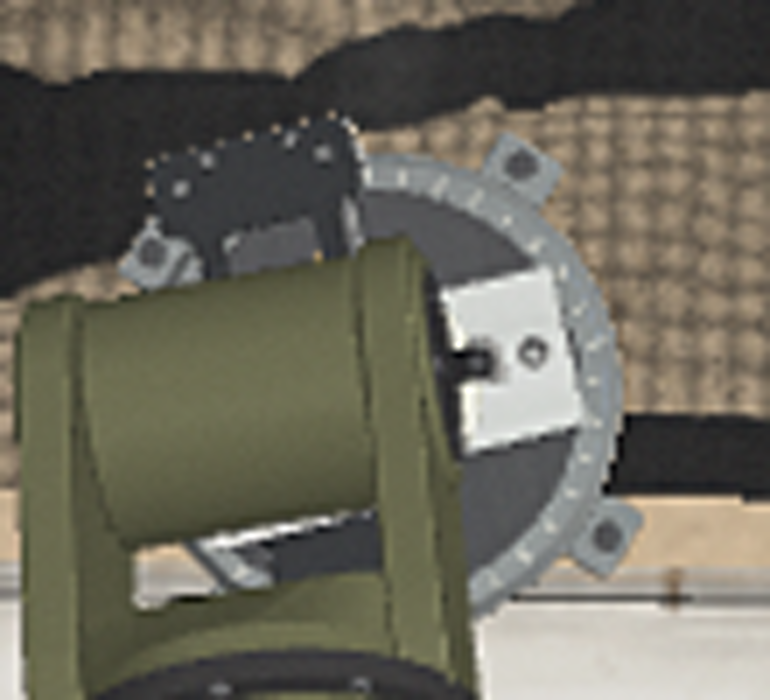

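```bash
python3 - <<'E'
from h import *
c=np.load("w17.npy",allow_pickle=True).item()
W=lambda u,v:(200-.33+u/3,85-.33+v/3)
a=atz(c,*W(78,388),.036);b=atz(c,*W(157,388),.036);d=a-b; print("pointer dir",np.arctan2(d[1],d[0])%(2*np.pi),a,b)
r1=atz(c,*W(50,370),.022);r2=atz(c,*W(78,371),.022)
T1=atz(c,*W(357,53),.022);T2=atz(c,*W(643,378),.022);
dd=T1-T2
print(r1,r2,T1,T2)
o=status.get_obs();R=Ro.from_euler('xyz',o["eef_rot"])
pin=atz(c,*W(358,166),.052); cen=pin-.064*R.apply([1,0,0]); print("pin",pin,"cen",cen)
for n,p in [("ptr",(a+b)/2),("red",(r1+r2)/2),("tickR",T2),("tickT",T1)]:
  for C in(cen[:2],np.array([.5001,.131])):
    v=p[:2]-C; print(n,np.arctan2(v[1],v[0])%(2*np.pi),np.linalg.norm(v))
print("hole",atz(c,*W(357,166),.044))
E
```

```text
pointer dir 3.3984131169036202 [0.42348344 0.11227513 0.036     ] [0.44549325 0.11805535 0.036     ]
[0.41082444 0.10980986 0.022     ] [0.41910259 0.11165355 0.022     ] [0.47777346 0.22196596 0.022     ] [0.58635289 0.1532613  0.022     ]
pin [0.48508109 0.19483532 0.052     ] cen [0.50136439 0.13294146 0.05193627]
ptr 3.401393720742351 0.06919826927726562
ptr 3.378404893984259 0.06749540194290661
red 3.3931999807640514 0.08920977984579329
red 3.3753102653889058 0.08751585233604192
tickR 0.23468366523232226 0.08738387233054978
tickR 0.25258135412279153 0.08907933257005522
tickT 1.8298361541914285 0.09209719270863452
tickT 1.811477084469533 0.09366579040011351
hole [0.48502735 0.19417657 0.044     ]
```

```bash
python3 - <<'E'
from h import *
from station import ctrl
st(); print(ctrl.hand_in()); st()
E
```

```text
t 24.0 [0.5008 0.1309 0.056 ] [ 3.1377e+00 -1.0000e-03  1.8281e+00] F [-0.08  3.85  5.24] M [ 0.65  0.1  -0.09] w 0.0111
the job is handed in; nothing more can be done
None
the job is handed in; nothing more can be done
```

I picked the dish up by its handle, carried it level and lowered it over both pins until it sat flush. I then turned it with the table top a quarter turn counter-clockwise and handed in at 24 s, still holding it. `hand_in` gives no verdict.

**Last checks before handing in:**
- **Angle:** the pointer was within about 0.01 rad of the red mark in the wrist view, and the tool yaw had changed by 1.583 rad.
- **Seating:** the dish's underside was at about z = 0.036, level with the table top. The far pin was centred in its hole; the near pin could only be judged from the side view while lowering.
- **Level:** the tool was tilted about 0.004 rad.
- **Ball:** it lay in the middle of the red ring in the side and wrist views.
- **Grip and forces:** grip command was 50 N on an 11 mm opening. Outside force on the tool was about 4 N sideways and 5 N vertical.
- **Bystanders:** the arm went nowhere near them. I did not measure them again at the end.

**Disagreements:**
- **Finger length:** the finger ends are about 32 mm higher than the reported TCP. Both cameras showed this, and a test close at the stated height missed the bar. I grasped about 32 mm lower to make up for it.
- **Cameras:** the wrist and top cameras differ by about 2 mm in y. I aligned the dish on the difference between hole and pin in the wrist view, so this cancelled out.

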